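# Roll the knurled wheel of a tube-length jig to its gauge mark and lock it

### The arm

A 7-joint arm with a two-finger parallel gripper is mounted at the origin on a cart in front of the work surface, level with it; the furniture and walls round the work are solid. World frame = base frame: x ahead of the robot, y to its left, z up, the work surface at z = 0. Lengths are in m, angles in rad, forces in N, time in s.
With the tool pointing down it reaches from about 0.4 to 0.85 m from the base axis. Payload 10.4 kg.
Tool frame: the origin (TCP) lies midway between the tips of the shut fingers; the grasp point (between the pads) lies 19 mm behind it; x points along the fingers, y is the direction in which the jaws open and shut, and the axes are right-handed (so a half turn about x gives the same grasp; the last joint's range is limited). The gripper opens to 87 mm and grips with 3 to 60 N. Pads are 19 mm wide; open, the fingers measure 117 mm over their backs; the gripper's body (75 mm by 190 mm) begins 51 mm behind the grasp point.
Start: joints at [1.26, 0.332, -0.065, 1.46, 0.022, 1.35, -0.088], TCP at [0.177, -0.599, 0.223] pointing down, gripper open.
Joint ranges: [-2.6, 2.6], [-0.5, 2.12], [-1.47, 1.34], [0.16, 2.42], [-1.27, 4.41], [0.06, 2.06], [-2.6, 2.6]. Speed limits (rad/s): [2.22, 2.22, 2.79, 2.79, 3.14, 3.14, 3.14].

### API

Orientations are given as a unit quaternion [x, y, z, w].
In Python, from bench import r gives the robot as it stands.
- The arm moves only by the shell command python3 -m jog 'ROWS' [OPENING] [FORCE]. ROWS is JSON, a list of rows, each an object with "slide": the shift along the tool's x, y, z in cm, a list of three; "roll": the turn about the tool's x in degrees. A call has 1 to 5 rows; each row is the pose to reach, as a shift and turn from the pose measured when the call began, along the tool's axes at that moment; what a row does not reach only later rows make up. A row lasts 1/12 s, in which the tool goes at most 41.7 mm and 7.16 degrees, less where a joint would pass 70% of its speed; a pose out of reach is approached as far as the arm can. A call with a gripper value outside its range is refused whole. OPENING is the closure, from 0 (fully open) to 1 (shut), set as the call begins (- or left out, the last holds). The fingers move at their own pace and stop on an object; FORCE is the grip in N (left out, the last holds). Time passes only in rows, so rows that repeat a pose let the fingers close. It gives the time, the measured TCP pose, the force and the opening at its end, in the units of the state.
- r.read_state(): the state, without advancing time (a new reading comes with each control period).
- r.camera(name): name is "scene" or "top" or "wrist"; returns the picture (420x560x3 uint8, red, green, blue); there is no depth.
- r.camera_info(name): a dict with "intrinsics" (3x3 intrinsics, pixels), "R" (3x3) and "t" (3): a world point X has camera coordinates R X + t; the wrist camera has in their place "hand_eye" (4x4, takes a point from camera to tool coordinates, whose origin is the TCP and whose axes are the tool frame's). Camera axes: x right, y down, z forward; pixel columns grow to the right and rows downward; lengths in m; the calibration is good to about 2 mm. A picture is of the moment at which its call begins: read the wrist's pose just before it. camera_info takes no time and is no camera call.
- r.close_job(): hands the job in, once; it reports no verdict.
The state is a dict: "time": time; "joint_positions": joint angles; "joint_vel": joint speeds; "joint_torque": joint torques, N m; "ee_pos": TCP position; "eef_rot": TCP orientation; "ft_force": force on the tool from outside, world axes, zero at the start; "torque": the same for the moment, N m; "width": finger opening in m.
Only numpy, scipy, OpenCV 4.12 (cv2) and the standard library are available. Lean on these libraries where they do the work, as an engineer would, in place of code of your own. Each camera call takes 0.05 s, during which the arm holds its last target.

### The job

Set the tube-length jig: with a fingertip on top of the knurled wheel, roll it stroke by stroke so that the steel stop moves toward the silver grip, until the stop's black pointer lines up with the white line on the red gauge tab. Then press the orange-ended brake lever down flat to lock the setting. Grasp nothing; touch only the wheel and the lever, and leave the stop, the red tab, the silver grip in its cradle and everything else on the chest as they are.

Things in the scene. Friction and masses are not known exactly. Their poses are not given: they have to be found in the camera images.
- jig: Fixed metal jig, base 56 x 276 mm. Origin on the chest top (z = 0); jig -x is its front, toward the robot, z up. Along jig y: cradle with the silver grip (y = -70 to -5 mm, right end), sliding stop, wheel (y = 102 mm), brake lever (y = 170 mm, left end). Dark gear housing: x -20 to 20, y 75 to 187, flat top at z = 58 mm; two small plates at the lever's pivot reach z = 79 mm.
- wheel_top (a point): Highest point of the knurled wheel's rim, 64 mm above the chest top, in the middle of the rim's 16 mm width. Fixed to the jig, with the jig's axes.
- wheel: Knurled steel wheel in front of the housing, radius 28 mm, 16 mm wide; origin at its centre, axis along jig x. Geared to the stop, which moves the same way as the wheel's top, 0.32 mm per mm of rim travel: dragging the top toward jig -y (toward the silver grip) closes the gap. It does not sink, stays where left and takes about 1 N along the rim, given by the friction of a fingertip pressing 5 to 15 N.
- stop_pointer (a point): Tip of the black pointer (3 mm wide blade along jig x) of the sliding stop, just above the white scale; moves along jig y only. At the start it stands 10 to 22 mm on the jig +y side of the white line.
- mark_line (a point): Rear end of the white line (2 mm wide, along jig x) on the red gauge tab (11 mm wide) on the scale's front edge, 43 mm above the chest top; axes as the jig's. The setting is right when stop_pointer agrees with it along jig y. The tab's place on the scale differs each time; a hard push would slide it.
- stop: Sliding steel stop: head 26 x 16 x 28 mm with a brass anvil facing the grip, pointer, and rack bar through the housing. Origin in the middle of the head, 46 mm above the chest top; the head's top is at 61 mm. Only the wheel may move it.
- brake (a joint): Angle of the brake lever, rad: 0 = up at 40 degrees (free), 0.70 = level toward the front (jig -x), locked; starts at 0 to 0.1. Lever 62 mm long, pivot along jig y at jig x = 0, y = 170, z = 68 mm. Stays where left. Pressed straight down 35 mm in front of the pivot it takes 5 to 12 N, as its cam clamps a shoe on the stop's bar; hard end stop when level, its top 73 mm above the chest top. Locked, the wheel resists.
- brake_tip (a point): Middle of the upper face of the lever's orange end (16 mm wide), 50 mm from the pivot; moves with the lever.
- grip_set: Silver knurled machine grip, 21 x 62 x 21 mm, lying loose in the jig's cradle; origin in the middle of its underside. Must stay there.
- ink_black: Black ink bottle, 33 mm wide, 102 mm tall, standing at the right; origin in the middle of its underside. Bystander.
- ink_blue: Blue ink bottle, 31 mm wide, 108 mm tall, standing at the right; origin in the middle of its underside. Bystander.
- ink_small: Black-and-amber ink bottle with a blue spout, 29 mm wide, 86 mm tall, at the right; origin in the middle of its underside. Bystander.
- white_cup: White rinse cup, 65 mm wide, 70 mm tall, behind the jig; origin in the middle of its underside. Bystander.
- needles_4: Flat needle pouch, 98 x 42 x 10 mm, lying at the front right; origin in the middle of its underside. Bystander.
- scissors: Blue-handled scissors, 87 x 199 x 9 mm, lying at the front left; origin in the middle of the underside. Bystander.
- violet_pen: Skin marker with a violet cap, 11 x 135 x 12 mm, lying at the left; origin in the middle of its underside. Bystander.
- grip_spare: Black machine grip, 21 x 62 x 21 mm, lying at the right; origin in the middle of its underside. Bystander.

How it is judged:
By the outcome, as a careful person would: the job done as asked, in the order asked, and still so for the second after the job is handed in, with the robot touching nothing.
It also fails if it takes over 48 s, if anything falls off the work surface, if the arm or the gripper's body presses on something with over 40 N, if the wrist force passes 120 N, or if a joint passes its speed limit or range.

## Working session

There is one attempt and no reset: what is moved stays moved. The work goes in short steps, Python scripts to look and compute and a shell command to move; the robot and the scene stay as the last step left them, time stands still between calls to the robot, and variables do not carry over. Pictures are saved under pics/ and viewed, and the job is handed in when it is done.

```bash
ls; mkdir -p pics
python3 - <<'E'
from bench import r
import cv2
s=r.read_state(); print({k:s[k] for k in ("time","ee_pos","eef_rot","ft_force","width")})
for n in("scene","top"):
    cv2.imwrite(f"pics/{n}0.png",r.camera(n)[:,:,::-1]); print(n,r.camera_info(n))
print(r.camera_info("wrist"))
E
```

```text
pics
{'time': 0.0, 'ee_pos': array([ 0.17728751, -0.59894003,  0.22174755]), 'eef_rot': array([-0.69970276, -0.10190255,  0.69989048, -0.1009219 ]), 'ft_force': array([ 0.56452557,  0.59193342, -0.13567255]), 'width': 0.08684029383223156}
scene {'intrinsics': array([[484.91337199,   0.        , 273.92360248],
       [  0.        , 484.91337199, 209.23073994],
       [  0.        ,   0.        ,   1.        ]]), 'R': array([[-0.83519   , -0.54993996,  0.00486851],
       [-0.40398795,  0.60747897, -0.68393205],
       [ 0.37316405, -0.57318002, -0.72952947]]), 't': array([0.38970126, 0.35478206, 1.06341725])}
top {'intrinsics': array([[419.35511556,   0.        , 275.78364721],
       [  0.        , 419.35511556, 204.54030618],
       [  0.        ,   0.        ,   1.        ]]), 'R': array([[ 0.07437066, -0.99720673, -0.00690893],
       [-0.97565808, -0.07132684, -0.20737356],
       [ 0.20630152,  0.02216327, -0.97823743]]), 't': array([-0.12427612,  0.5276998 ,  1.11198452])}
{'intrinsics': array([[366.84911479,   0.        , 277.64299247],
       [  0.        , 366.84911479, 208.03364366],
       [  0.        ,   0.        ,   1.        ]]), 'hand_eye': array([[-7.65251774e-04, -2.84647717e-01,  9.58631885e-01,
        -1.60727556e-01],
       [ 9.99999623e-01,  1.76183834e-04,  8.50589078e-04,
         8.21079471e-04],
       [-4.11013680e-04,  9.58632175e-01,  2.84647475e-01,
        -7.82347541e-02],
       [ 0.00000000e+00,  0.00000000e+00,  0.00000000e+00,
         1.00000000e+00]])}
```

View pics/scene0.png

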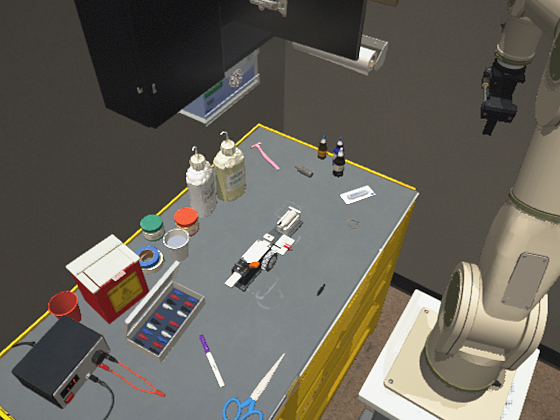

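View pics/top0.png

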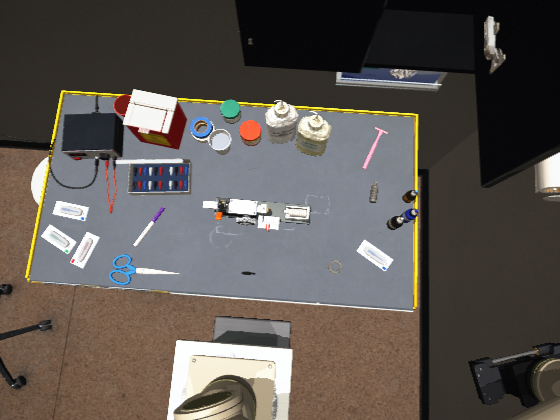

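```bash
cat > h.py <<'E'
import numpy as np,cv2
from bench import r
from scipy.spatial.transform import Rotation as Ro
def cam(n,s=None):
    c=r.camera_info(n);K=c["intrinsics"]
    if n=="wrist":
        T=np.eye(4);T[:3,:3]=Ro.from_quat(s["eef_rot"]).as_matrix();T[:3,3]=s["ee_pos"]
        M=T@c["hand_eye"];return K,M[:3,:3].T,-M[:3,:3].T@M[:3,3]
    return K,c["R"],c["t"]
def ray(C,u,v,z):
    K,R,t=C;o=-R.T@t;d=R.T@np.linalg.inv(K)@[u,v,1];return o+d*(z-o[2])/d[2]
def proj(C,X):
    K,R,t=C;p=K@(R@np.asarray(X)+t);return p[:2]/p[2]
E
python3 - <<'E'
from h import *
a=cv2.imread("pics/top0.png")[180:250,190:325]; b=cv2.imread("pics/scene0.png")[195:300,215:315]
cv2.imwrite("pics/top0z.png",cv2.resize(a,None,fx=5.9,fy=5.9,interpolation=2))
cv2.imwrite("pics/scene0z.png",cv2.resize(b,None,fx=5.7,fy=5.7,interpolation=2))
C=cam("top")
for u,v in((203,205),(310,213),(262,210),(219,215)): print(ray(C,u,v,.05))
E
```

```text
[0.52029408 0.11799394 0.05      ]
[ 0.51940536 -0.18165402  0.05      ]
[ 0.5181347 -0.0478007  0.05     ]
[0.49526234 0.0704019  0.05      ]
```

View pics/top0z.png

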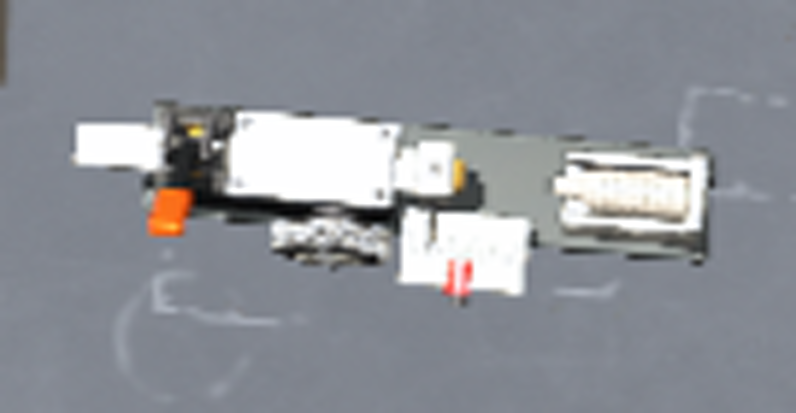

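View pics/scene0z.png

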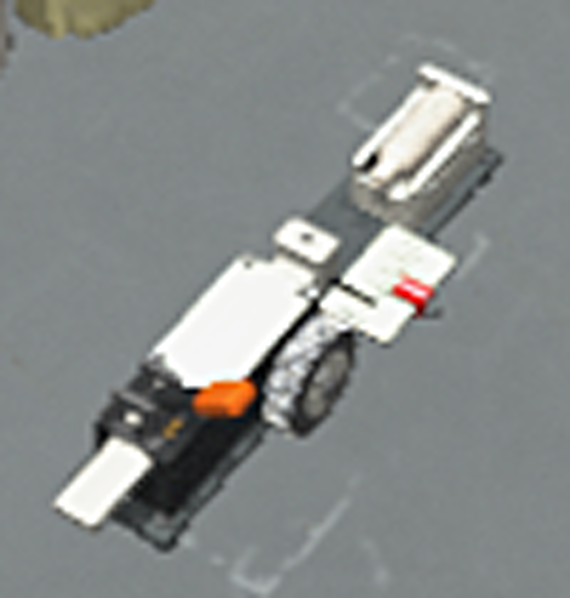

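Run:
```python
from h import *
s=r.read_state(); print(Ro.from_quat(s["eef_rot"]).as_matrix().round(3))
C=cam("top")
f=lambda x,y:(190+(x+.5)/5.9-.5,180+(y+.5)/5.9-.5)
P=lambda x,y,z:ray(C,*f(x,y),z).round(4)
pl=[P(238,110,.058),P(400,125,.058),P(390,205,.058),P(225,190,.058)]
print(pl); print("base rear R",P(712,155,.0),"base front R",P(703,262,.0),"wheel",P(330,232,.062),"orange",P(170,210,.1),"line rear",P(460,262,.043))
print("ptr",P(432,235,.043))
d=pl[1]-pl[0]; print(np.degrees(np.arctan2(d[0],-d[1])));d=pl[2]-pl[3]; print(np.degrees(np.arctan2(d[0],-d[1])))
```

```text
[[-0.     0.284 -0.959]
 [ 0.001 -0.959 -0.284]
 [-1.    -0.001  0.   ]]
[array([0.5434, 0.0436, 0.058 ]), array([ 0.5417, -0.0333,  0.058 ]), array([ 0.5031, -0.0318,  0.058 ]), array([0.5046, 0.046 , 0.058 ])]
base rear R [ 0.5504 -0.1843 -0.    ] base front R [ 0.4967 -0.183   0.    ] wheel [ 0.4876 -0.0053  0.062 ] orange [0.4859 0.064  0.1   ] line rear [ 0.481  -0.0661  0.043 ]
ptr [ 0.493  -0.0518  0.043 ]
-1.2664104395289624
-1.1045375638717048
```

```bash
python3 -m jog '[{"slide":[0,-3,-2.7],"roll":6},{"slide":[0,-6,-5.4],"roll":12},{"slide":[0,-9,-8],"roll":17.6},{"slide":[0,-12,-10.7],"roll":17.6},{"slide":[0,-15,-13.4],"roll":17.6}]' 1 20
python3 - <<'E'
from h import *
s=r.read_state(); Rm=Ro.from_quat(s["eef_rot"]).as_matrix();print(Rm.round(3)); print(s["ee_pos"], Rm.T@(np.array([.45,-.02,.2])-s["ee_pos"]))
E
```

```text
time: 0.52
ee_pos: [0.2635, -0.4151, 0.2216]
eef_rot: [-0.707, 0.007, 0.707, 0.008]
ft_force: [1.2, -0.2, 0.0]
width: 0.0613
[[-0.001 -0.02  -1.   ]
 [ 0.001 -1.     0.02 ]
 [-1.    -0.001  0.001]]
[ 0.26353327 -0.41511029  0.22161642] [ 0.0220227  -0.39875346 -0.1784935 ]
```

```bash
python3 -m jog '[{"slide":[0,-3.7,-1.7]},{"slide":[0,-7.4,-3.4]},{"slide":[0.5,-11.1,-5.1]},{"slide":[0.8,-14.8,-6.7]},{"slide":[1,-18.5,-8.4]}]'; python3 -m jog '[{"slide":[0,-3.7,-1.7]},{"slide":[0,-7.4,-3.4]},{"slide":[0.5,-11.1,-5.1]},{"slide":[0.8,-14.8,-6.7]},{"slide":[1,-18.5,-8.4]}]';python3 -m jog '[{"slide":[0,-2,-1]},{"slide":[0,-2,-1]},{"slide":[0,-2,-1]}]'
python3 - <<'E'
from h import *
import pickle
s=r.read_state(); im=r.camera("wrist")[:,:,::-1]
pickle.dump(s,open("s1.pkl","wb")); cv2.imwrite("pics/w1.png",im); print(s["ee_pos"],s["ft_force"])
E
```

```text
[ 0.26353327 -0.41511029  0.22161642] [ 1.23728677 -0.18719342  0.02682028]invalid input at $[0]: expected keys slide, roll
invalid input at $[0]: expected keys slide, roll
invalid input at $[0]: expected keys slide, roll
```

View pics/w1.png

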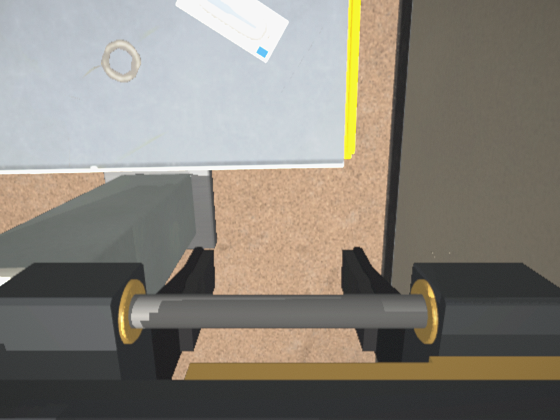

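The picture still shows the pouch and the right edge of the chest: the rows lacked the roll key and were refused, so the arm has not moved since the last call. I'll send them again with roll.

```bash
python3 -m jog '[{"slide":[0,-3.7,-1.7],"roll":0},{"slide":[0,-7.4,-3.4],"roll":0},{"slide":[0.5,-11.1,-5.1],"roll":0},{"slide":[0.8,-14.8,-6.7],"roll":0},{"slide":[1,-18.5,-8.4],"roll":0}]'; python3 -m jog '[{"slide":[0,-3.7,-1.7],"roll":0},{"slide":[0,-7.4,-3.4],"roll":0},{"slide":[0.5,-11.1,-5.1],"roll":0},{"slide":[0.8,-14.8,-6.7],"roll":0},{"slide":[1,-18.5,-8.4],"roll":0}]';python3 -m jog '[{"slide":[0,-2,-1],"roll":0},{"slide":[0,-2,-1],"roll":0},{"slide":[0,-2,-1],"roll":0}]'
python3 - <<'E'
from h import *
import pickle
s=r.read_state(); im=r.camera("wrist")[:,:,::-1]
pickle.dump(s,open("s1.pkl","wb")); cv2.imwrite("pics/w1b.png",im); print(s["ee_pos"],s["ft_force"])
E
```

```text
time: 0.98
ee_pos: [0.3524, -0.2273, 0.2126]
eef_rot: [-0.707, 0.003, 0.707, 0.006]
ft_force: [1.3, -0.4, -0.3]
width: 0.0243
time: 1.4
ee_pos: [0.4387, -0.0413, 0.203]
eef_rot: [-0.707, 0.003, 0.707, 0.005]
ft_force: [0.8, -1.2, 0.7]
width: 0.0008
time: 1.65
ee_pos: [0.449, -0.0202, 0.2028]
eef_rot: [-0.707, 0.002, 0.707, 0.005]
ft_force: [-0.1, -1.1, 0.2]
width: 0.0004
[ 0.44897271 -0.02020054  0.20279868] [-0.08994041 -1.05329653  0.21850295]
```

View pics/w1b.png

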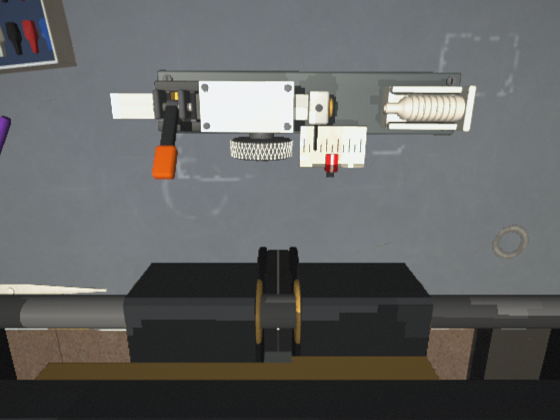

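The wheel shows at about (262,148), the black pointer (316,137), the red tab (332,160), the orange lever end (164,162). Zooming in.

Run:
```python
from h import *
im=cv2.imread("pics/w1b.png")
cv2.imwrite("pics/w1z.png",cv2.resize(im[110:190,220:380],None,fx=5,fy=5,interpolation=2))
cv2.imwrite("pics/w1y.png",cv2.resize(im[60:190,100:260],None,fx=4.5,fy=4.5,interpolation=2))
```

```text
(no output)
```

View pics/w1z.png

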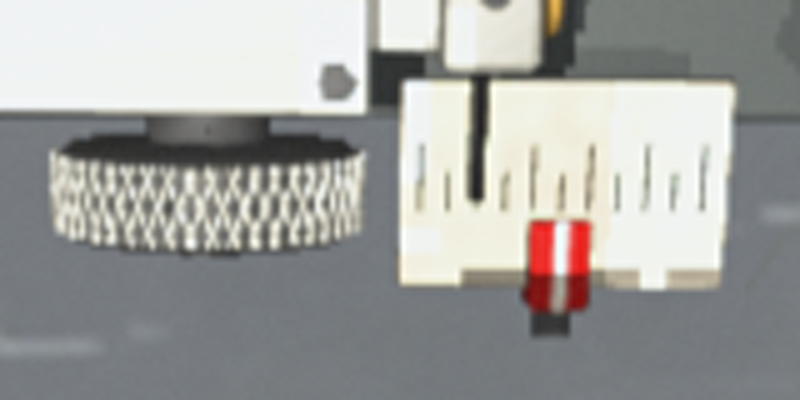

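View pics/w1y.png

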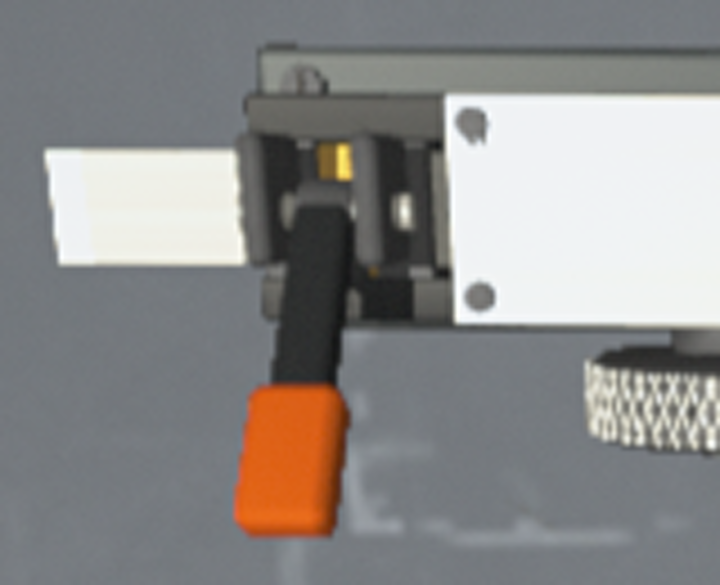

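```bash
cat > m.py <<'E'
from h import *
import pickle
s=pickle.load(open("s1.pkl","rb")); C=cam("wrist",s)
f=lambda x,y:(220+(x+.5)/5-.5,110+(y+.5)/5-.5)
g=lambda x,y:(100+(x+.5)/4.5-.5,60+(y+.5)/4.5-.5)
print("ptr",ray(C,*f(478,200),.044),"line",ray(C,*f(563,222),.043))
print("wheel",ray(C,*f(208,198),.064),"rear",ray(C,*f(208,150),.064),"front",ray(C,*f(208,248),.064))
for z in(.095,.1,.105):print("lev",z,ray(C,*g(292,458),z))
a,b,c,d=[ray(C,*g(*p),.058) for p in((445,95),(455,322),(243+0,98),(265,322))]
print("hous",a,b,c)
# plate corners
e=ray(C,*f(368,114),.058); print(e, np.degrees(np.arctan2(e[0]-b[0],-(e[1]-b[1]))))
E
python3 m.py
python3 - <<'E'
from h import *
from h import cam
C=cam("scene"); D=cam("top")
for n,X in (("wheel",[.4885,-.003,.064]),):
    print(proj(C,X),proj(D,X))
E
```

```text
ptr [ 0.48513549 -0.05351773  0.044     ] line [ 0.48105524 -0.06852481  0.043     ]
wheel [ 0.48847563 -0.00767336  0.064     ] rear [ 0.49618941 -0.00783856  0.064     ] front [ 0.48031756 -0.00749864  0.064     ]
lev 0.095 [0.48416892 0.06221935 0.095     ]
lev 0.1 [0.48497715 0.06064416 0.1       ]
lev 0.105 [0.48578539 0.05906898 0.105     ]
hous [0.54182182 0.04088119 0.058     ] [0.50279142 0.04180178 0.058     ] [0.54163577 0.07633992 0.058     ]
[ 0.50116757 -0.03386501  0.058     ] -1.2294107731649713
[267.32974037 254.39684827] [244.64562369 218.40818005]
```

```bash
cat > d.py <<'E'
import sys
from h import *
s=r.read_state(); Rm=Ro.from_quat(s["eef_rot"]).as_matrix()
print("pos",s["ee_pos"].round(4),"F",s["ft_force"].round(1),"yaw y-axis",np.degrees(np.arctan2(-Rm[0,1],-Rm[1,1])).round(2),"tilt",Rm[:2,0].round(4))
if len(sys.argv)>3: print("tool cm",(100*Rm.T@(np.array([float(a) for a in sys.argv[1:4]])-s["ee_pos"])).round(2))
E
python3 d.py .4885 .003 .08
```

```text
pos [ 0.4487 -0.0216  0.2028] F [-0.3  0.9 -0.1] yaw y-axis 0.65 tilt [-0.0008  0.0034]
tool cm [12.29 -2.46 -3.96]
```

```bash
python3 -m jog '[{"slide":[2,-1.2,-2],"roll":0},{"slide":[5,-2.4,-4],"roll":0},{"slide":[8,-2.4,-4],"roll":0},{"slide":[11,-2.4,-4],"roll":0},{"slide":[12.2,-2.4,-4],"roll":0}]';python3 -m jog '[{"slide":[0,0,0],"roll":0.5},{"slide":[0,0,0],"roll":0.5}]'; python3 d.py .4885 .003 .066;  python3 - <<'E'
from h import *
for n in("wrist","scene"):
    cv2.imwrite(f"pics/{n}2.png",r.camera(n)[:,:,::-1])
b=cv2.imread("pics/scene2.png")[185:305,205:325]
cv2.imwrite("pics/scene2z.png",cv2.resize(b,None,fx=4.5,fy=4.5,interpolation=2))
E
```

```text
time: 2.12
ee_pos: [0.4864, 0.0009, 0.077]
eef_rot: [-0.705, 0.003, 0.709, 0.006]
ft_force: [-0.4, -0.1, -0.2]
width: 0.0007
time: 2.28
ee_pos: [0.4857, -0.0003, 0.0769]
eef_rot: [-0.704, 0.008, 0.71, 0.01]
ft_force: [0.1, 0.3, -0.3]
width: 0.0004
pos [ 4.857e-01 -3.000e-04  7.690e-02] F [ 0.1  0.3 -0.3] yaw y-axis 1.4 tilt [-0.0082  0.0033]
tool cm [ 1.09 -0.34 -0.29]
```

View pics/wrist2.png

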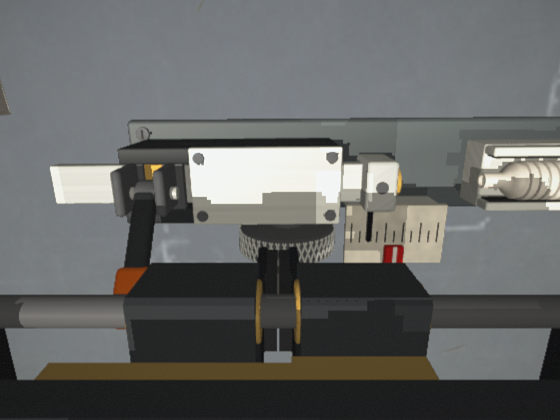

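View pics/scene2z.png

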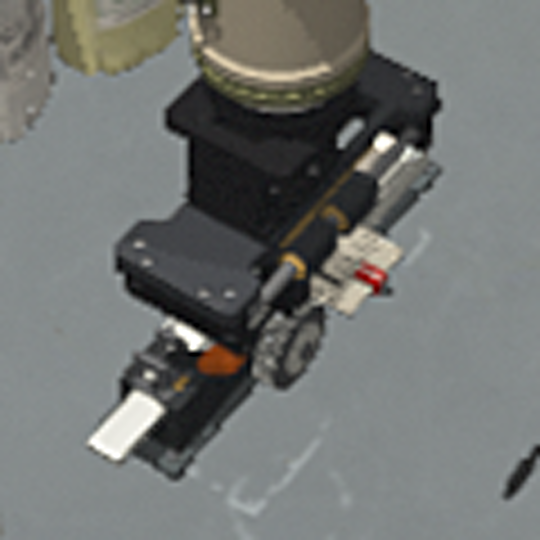

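The picture shows the fingertips above the wheel, with the pointer tip at (369,240) and the tab's line at (394,248) both still in view. I'm going down onto the wheel, gently.

```bash
python3 -m jog '[{"slide":[0.5,-0.35,-0.3],"roll":0},{"slide":[1.0,-0.35,-0.3],"roll":0},{"slide":[1.0,-0.35,-0.3],"roll":0}]'; python3 d.py;python3 -m jog '[{"slide":[0.2,0,0],"roll":0},{"slide":[0.2,0,0],"roll":0}]'; python3 d.py .4885 .003 .064
```

```text
time: 2.63
ee_pos: [0.4905, 0.0037, 0.0685]
eef_rot: [-0.706, 0.007, 0.708, 0.009]
ft_force: [-1.1, -0.2, -0.8]
width: 0.0005
pos [0.4905 0.0037 0.0685] F [-1.1 -0.2 -0.8] yaw y-axis 1.31 tilt [-0.0038  0.0028]
time: 2.8
ee_pos: [0.4903, 0.0038, 0.0663]
eef_rot: [-0.706, 0.007, 0.709, 0.009]
ft_force: [0.5, 0.8, -1.1]
width: 0.0005
pos [0.4903 0.0038 0.0663] F [ 0.5  0.8 -1.1] yaw y-axis 1.3 tilt [-0.0041  0.0028]
tool cm [0.23 0.09 0.18]
```

```bash
python3 -m jog '[{"slide":[0.2,0,0.15],"roll":0},{"slide":[0.2,0,0.15],"roll":0}]'; python3 -m jog '[{"slide":[0.1,0,0],"roll":0},{"slide":[0.1,0,0],"roll":0}]'; python3 d.py .4885 .003 .064
```

```text
time: 2.97
ee_pos: [0.4888, 0.0039, 0.0642]
eef_rot: [-0.706, 0.007, 0.708, 0.009]
ft_force: [-0.0, 0.6, 1.3]
width: 0.0007
time: 3.13
ee_pos: [0.489, 0.0041, 0.0637]
eef_rot: [-0.706, 0.007, 0.708, 0.009]
ft_force: [-2.7, 0.3, 7.4]
width: 0.0004
pos [0.489  0.0041 0.0637] F [-2.7  0.3  7.4] yaw y-axis 1.29 tilt [-0.0034  0.0027]
tool cm [-0.03  0.11  0.05]
```

```bash
python3 -m jog '[{"slide":[0.07,0.4,0],"roll":0},{"slide":[0.07,0.8,0],"roll":0},{"slide":[0.07,1.2,0],"roll":0},{"slide":[0.07,1.6,0],"roll":0},{"slide":[0.07,1.6,0],"roll":0}]'; python3 d.py
python3 - <<'E'
from h import *
cv2.imwrite("pics/w3.png",r.camera("wrist")[:,:,::-1])
cv2.imwrite("pics/w3z.png",cv2.resize(cv2.imread("pics/w3.png")[190:290,320:480],None,fx=5,fy=5,interpolation=2))
E
```

```text
time: 3.55
ee_pos: [0.489, -0.0126, 0.0639]
eef_rot: [-0.706, 0.008, 0.708, 0.009]
ft_force: [-3.8, -1.5, 13.2]
width: 0.0006
pos [ 0.489  -0.0126  0.0639] F [-3.8 -1.5 13.2] yaw y-axis 1.33 tilt [-0.0029  0.002 ]
```

View pics/w3z.png

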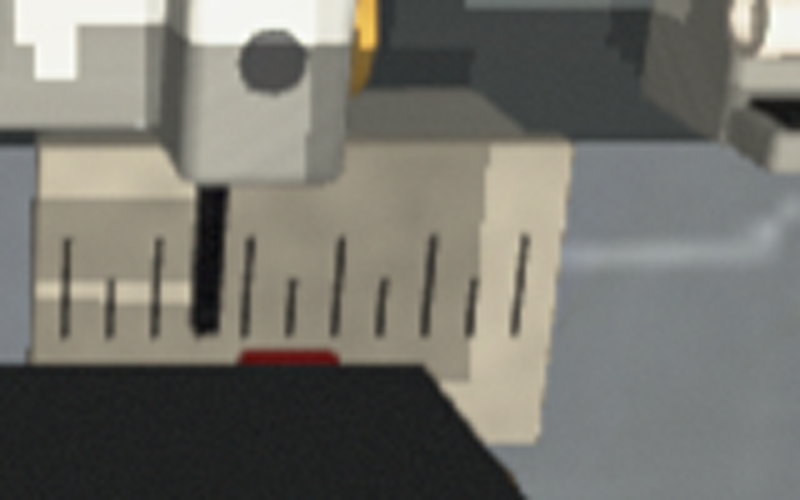

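The picture shows the pointer on tick 4 at (205,330) of the zoom; one stroke moved it about 5 mm, so about 10 mm remain to the tab centre at 289. Next stroke.

```bash
python3 -m jog '[{"slide":[-0.5,0,0],"roll":0},{"slide":[-0.5,-0.9,0],"roll":0},{"slide":[-0.5,-1.7,0],"roll":0},{"slide":[-0.2,-1.7,0],"roll":0},{"slide":[-0.1,-1.7,0],"roll":0}]'; python3 d.py .4885 .004 .0635
```

```text
time: 4.02
ee_pos: [0.489, 0.0055, 0.0644]
eef_rot: [-0.706, 0.007, 0.708, 0.008]
ft_force: [0.4, -0.3, -0.5]
width: -0.0001
pos [0.489  0.0055 0.0644] F [ 0.4 -0.3 -0.5] yaw y-axis 1.23 tilt [-0.0034  0.002 ]
tool cm [0.09 0.15 0.05]
```

```bash
python3 -m jog '[{"slide":[0.1,0,0],"roll":0},{"slide":[0.12,0,0],"roll":0}]'; python3 d.py
```

```text
time: 4.18
ee_pos: [0.4892, 0.0059, 0.0633]
eef_rot: [-0.706, 0.007, 0.708, 0.008]
ft_force: [-2.6, 1.4, 8.3]
width: 0.0001
pos [0.4892 0.0059 0.0633] F [-2.6  1.4  8.3] yaw y-axis 1.2 tilt [-0.0034  0.0023]
```

```bash
python3 -m jog '[{"slide":[0.05,0.4,0],"roll":0},{"slide":[0.05,0.8,0],"roll":0},{"slide":[0.05,1.2,0],"roll":0},{"slide":[0.05,1.7,0],"roll":0},{"slide":[0.05,1.7,0],"roll":0}]'; python3 d.py
python3 - <<'E'
from h import *
cv2.imwrite("pics/w4.png",r.camera("wrist")[:,:,::-1])
cv2.imwrite("pics/w4z.png",cv2.resize(cv2.imread("pics/w4.png")[190:290,320:480],None,fx=5,fy=5,interpolation=2))
E
```

```text
time: 4.6
ee_pos: [0.4891, -0.012, 0.0638]
eef_rot: [-0.706, 0.007, 0.708, 0.008]
ft_force: [-7.2, -1.6, 19.8]
width: 0.0002
pos [ 0.4891 -0.012   0.0638] F [-7.2 -1.6 19.8] yaw y-axis 1.25 tilt [-0.0031  0.0013]
```

View pics/w4z.png

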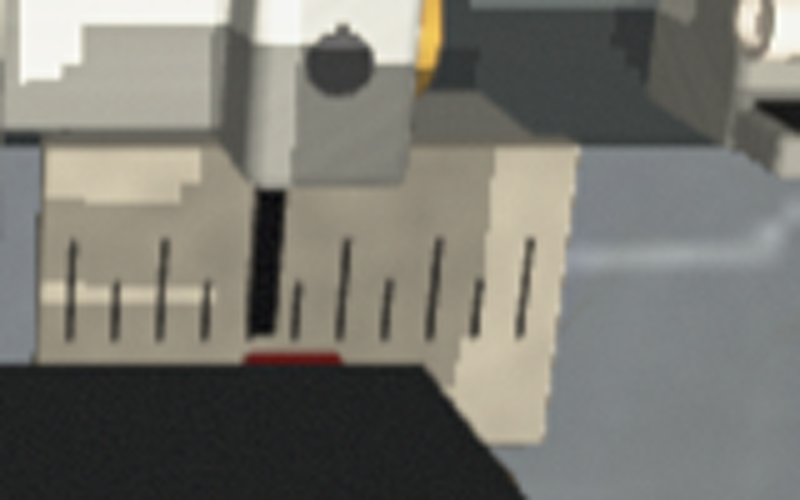

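Pointer at (262,335), tab centre (293,358): about 3.4 mm left. I lift away and measure it with the line in view.

```bash
python3 -m jog '[{"slide":[-1,0,0],"roll":0},{"slide":[-3,-0.8,1.5],"roll":0},{"slide":[-4,-0.8,3],"roll":0},{"slide":[-4,-0.8,4],"roll":0},{"slide":[-4,-0.8,4],"roll":0}]'
python3 - <<'E'
from h import *
import pickle
s=r.read_state();im=r.camera("wrist")[:,:,::-1].copy(); pickle.dump(s,open("s5.pkl","wb"));cv2.imwrite("pics/w5.png",im); print(s["ee_pos"])
C=cam("wrist",s);c=proj(C,[.482,-.065,.043]);print(c)
u,v=c.astype(int);u0,v0=u-50,v-40;print(u0,v0)
cv2.imwrite("pics/w5z.png",cv2.resize(im[v0:v0+70,u0:u0+100],None,fx=8,fy=8,interpolation=2))
E
```

```text
time: 5.07
ee_pos: [0.4483, -0.0033, 0.1044]
eef_rot: [-0.706, 0.008, 0.708, 0.008]
ft_force: [-0.2, -0.5, -0.2]
width: 0.0008
[ 0.44834525 -0.00334044  0.10441573]
[375.24204488 172.83124927]
325 132
```

View pics/w5z.png

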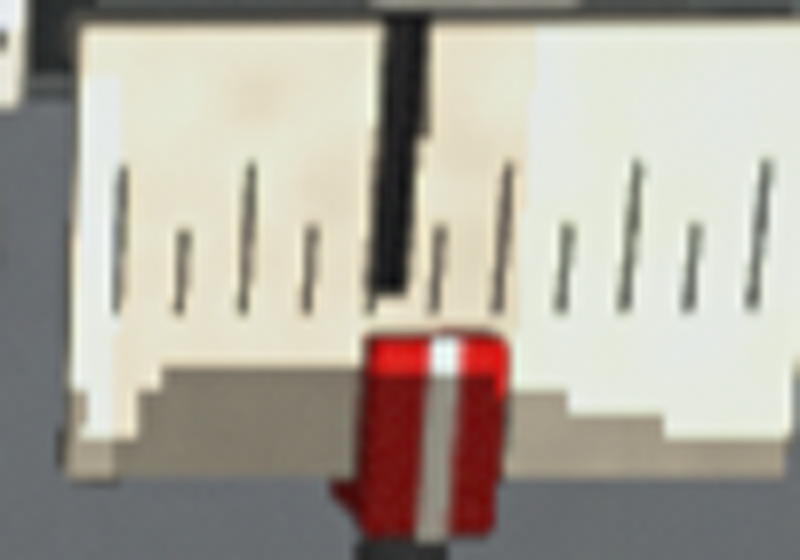

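```bash
python3 d.py .445 -.0665 .105; python3 -m jog '[{"slide":[0,3,0.3],"roll":0},{"slide":[0,6.3,0.3],"roll":0},{"slide":[0,6.3,0.3],"roll":0},{"slide":[0,6.3,0.3],"roll":0}]'
cat > look.py <<'E'
import sys
from h import *
import pickle
n=sys.argv[1]
s=r.read_state();im=r.camera("wrist")[:,:,::-1].copy(); cv2.imwrite(f"pics/w{n}.png",im)
C=cam("wrist",s);c=proj(C,[.482,-.067,.043])
u,v=c.astype(int);u0,v0=u-50,v-40
pickle.dump((s,u0,v0),open(f"s{n}.pkl","wb"));print(s["ee_pos"],u0,v0)
cv2.imwrite(f"pics/w{n}z.png",cv2.resize(im[v0:v0+70,u0:u0+100],None,fx=8,fy=8,interpolation=2))
E
python3 look.py 6
```

```text
pos [ 0.4491 -0.0036  0.1042] F [-0.2 -0.1 -0.7] yaw y-axis 1.27 tilt [-0.0027 -0.0001]
tool cm [-0.08  6.3   0.27]
time: 5.45
ee_pos: [0.4449, -0.0682, 0.1037]
eef_rot: [-0.706, 0.009, 0.708, 0.009]
ft_force: [0.8, 1.1, -0.5]
width: 0.0003
[ 0.44493458 -0.06824868  0.10374449] 222 129
```

View pics/w6z.png

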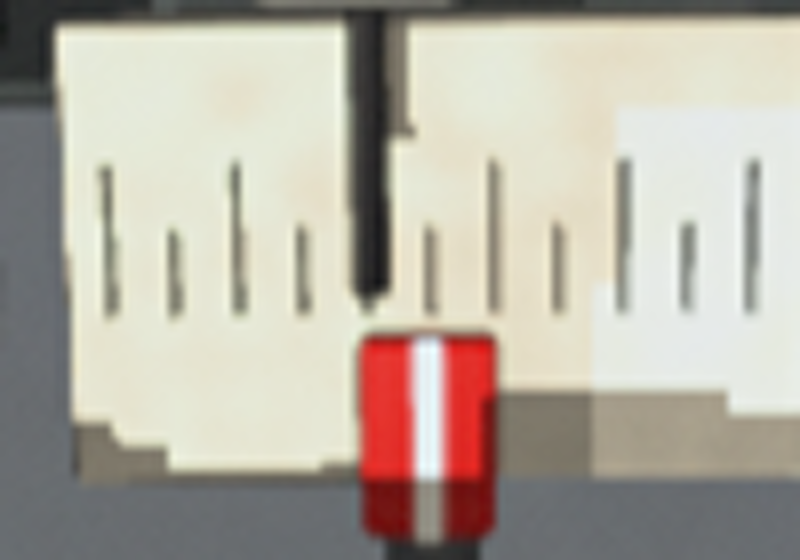

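```bash
cat > gap.py <<'E'
import sys
from h import *
import pickle
n=sys.argv[1];px,py,lx,ly=map(float,sys.argv[2:6])
s,u0,v0=pickle.load(open(f"s{n}.pkl","rb"));C=cam("wrist",s)
f=lambda x,y:(u0+(x+.5)/8-.5,v0+(y+.5)/8-.5)
j=np.array([.0212,1,0])
for z in (.041,.043,.045):
    d=ray(C,*f(px,py),z)-ray(C,*f(lx,ly),.043); print(z,"gap mm",1000*d@j, d[0]*1000)
E
python3 gap.py 6 371 290 428 340; echo; sed -i 's/^s,u0,v0=.*/o=pickle.load(open(f"s{n}.pkl","rb"));s,u0,v0=o if isinstance(o,tuple) else (o,325,132);C=cam("wrist",s)/' gap.py; python3 gap.py 5 391 288 447 340; python3 d.py .4885 .003 .075
```

```text
0.041 gap mm 4.3629023182741 3.6101970255693616
0.043 gap mm 4.308669116093856 3.961407791989502
0.045 gap mm 4.254435913913614 4.312618558409698

0.041 gap mm 4.077043856441963 3.7569437995492727
0.043 gap mm 4.606819341366723 4.135367513110499
0.045 gap mm 5.136594826291496 4.513791226671726
pos [ 0.4451 -0.0668  0.1038] F [0.2 1.6 1.7] yaw y-axis 1.37 tilt [-0.0032  0.0007]
tool cm [ 2.87 -7.08 -4.19]
```

Gap measured from directly above: about 4.35 mm, meaning roughly 14 mm of rim. I go back to the wheel for a slightly short stroke.

```bash
python3 -m jog '[{"slide":[0,-3.5,-2],"roll":0},{"slide":[1,-7,-4],"roll":0},{"slide":[2.9,-7.1,-4.2],"roll":0},{"slide":[3.6,-7.1,-4.2],"roll":0},{"slide":[3.6,-7.1,-4.2],"roll":0}]'; python3 d.py .4885 .003 .0635
```

```text
time: 5.92
ee_pos: [0.4873, 0.0044, 0.0659]
eef_rot: [-0.705, 0.007, 0.71, 0.008]
ft_force: [-0.3, -1.2, 0.4]
width: 0.0007
pos [0.4873 0.0044 0.0659] F [-0.3 -1.2  0.4] yaw y-axis 1.24 tilt [-0.007   0.0018]
tool cm [ 0.23  0.14 -0.12]
```

```bash
python3 -m jog '[{"slide":[0.2,0,-0.1],"roll":0},{"slide":[0.24,0,-0.1],"roll":0},{"slide":[0.24,0,-0.1],"roll":0}]'; python3 d.py
```

```text
time: 6.17
ee_pos: [0.4885, 0.0041, 0.0641]
eef_rot: [-0.705, 0.007, 0.709, 0.008]
ft_force: [-0.7, 1.0, 0.6]
width: 0.0001
pos [0.4885 0.0041 0.0641] F [-0.7  1.   0.6] yaw y-axis 1.28 tilt [-0.0064  0.0017]
```

```bash
python3 -m jog '[{"slide":[0.11,0,0],"roll":0},{"slide":[0.11,0,0],"roll":0}]'; python3 d.py
```

```text
time: 6.33
ee_pos: [0.4886, 0.0039, 0.0638]
eef_rot: [-0.705, 0.008, 0.709, 0.009]
ft_force: [-3.9, 0.7, 6.7]
width: 0.0003
pos [0.4886 0.0039 0.0638] F [-3.9  0.7  6.7] yaw y-axis 1.32 tilt [-0.0057  0.0014]
```

```bash
python3 -m jog '[{"slide":[0.05,0.4,0],"roll":0},{"slide":[0.05,0.8,0],"roll":0},{"slide":[0.05,1.2,0],"roll":0},{"slide":[0.05,1.25,0],"roll":0}]'; python3 d.py;python3 -m jog '[{"slide":[-1,0,0],"roll":0},{"slide":[-3,1.2,1.5],"roll":0},{"slide":[-4,4,3],"roll":0},{"slide":[-4,5.7,4.2],"roll":0},{"slide":[-4,5.7,4.2],"roll":0}]'; python3 look.py 7
```

```text
time: 6.67
ee_pos: [0.4885, -0.0095, 0.0642]
eef_rot: [-0.705, 0.008, 0.709, 0.009]
ft_force: [-4.6, 1.0, 9.0]
width: 0.0004
pos [ 0.4885 -0.0095  0.0642] F [-4.6  1.   9. ] yaw y-axis 1.4 tilt [-0.0051  0.0005]
time: 7.08
ee_pos: [0.4439, -0.0697, 0.1056]
eef_rot: [-0.706, 0.011, 0.709, 0.01]
ft_force: [1.2, -0.3, 0.3]
width: 0.0003
[ 0.44387147 -0.06972006  0.10561779] 219 127
```

View pics/w7z.png

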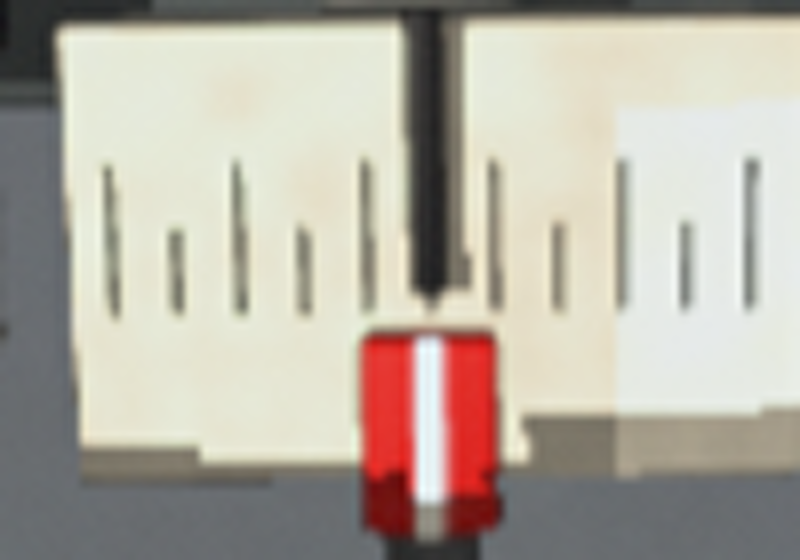

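```bash
cat > sub.py <<'E'
import sys
from h import *
import pickle
n=sys.argv[1]
s,u0,v0=pickle.load(open(f"s{n}.pkl","rb"));im=cv2.imread(f"pics/w{n}.png").astype(float);C=cam("wrist",s)
j=np.array([.0212,1,0]);P=[];L=[]
# approx seeds in full image from argv zoom x
pu=u0+float(sys.argv[2])/8; lu=u0+float(sys.argv[3])/8
for v in range(v0+8,v0+36):
    a=slice(int(pu)-4,int(pu)+6);g=im[v,a].mean(1);w=np.clip(90-g,0,None)
    if w.sum()>100:P.append((v,(w*np.arange(a.start,a.stop)).sum()/w.sum()))
for v in range(v0+43,v0+60):
    a=slice(int(lu)-4,int(lu)+6);g=im[v,a,:2].mean(1);w=np.clip(g-110,0,None)
    if w.sum()>100:L.append((v,(w*np.arange(a.start,a.stop)).sum()/w.sum()))
P=np.array(P);L=np.array(L);
X=[ray(C,u,v,.043)@j*1000 for v,u in P];Y=[ray(C,u,v,.043)@j*1000 for v,u in L]
print(np.round(X,2));print(np.round(Y,2)); print("gap",np.median(X[-12:])-np.median(Y))
E
python3 sub.py 7 429 429; python3 sub.py 6 371 428 | tail -1
```

```text
[-58.74 -58.73 -58.7  -58.7  -58.69 -58.67 -58.67 -58.65 -58.65 -58.74
 -58.71 -58.71 -58.74 -58.77 -58.77 -58.76 -58.75 -58.72 -58.71 -58.7
 -58.69 -58.69 -58.69 -58.69 -58.67 -58.66 -58.66 -58.62]
[-58.38 -58.36 -58.36 -58.35 -58.34 -58.33 -58.33 -58.32 -58.32 -58.34
 -58.36 -58.37 -58.37 -58.36 -58.35 -58.34 -58.33]
gap -0.3493295206488298
gap 4.068432660776715
```

Run:
```python
from h import *
import pickle
s,u0,v0=pickle.load(open("s7.pkl","rb"));im=cv2.imread("pics/w7.png")
for v in (v0+26,v0+32,v0+34): print(v,u0+46,im[v,u0+46:u0+64].mean(1).astype(int))
for v in (v0+44,v0+48,v0+54): print(v,u0+46,im[v,u0+46:u0+64,0])
```

```text
153 265 [175 219 223 224 189  97  50  45  34  52 108 129 214 223 219 137 171 216]
159 265 [136 212 219 220 219 117  52  41  37  49 105 109 127 209 215 133 167 214]
161 265 [136 211 219 220 221 117  49  41  34  49 105 111 123 211 218 129 136 209]
171 265 [ 49  51  51  48  50 119 237 242 243 153  66  43  44  46  41  54 146 193]
175 265 [ 47  48  49  46  50 117 236 241 242 152  64  39  39  42  37  53 149 196]
181 265 [ 47  44  45  44  43 105 235 240 240 177  83  37  37  35  34  38 115 197]
```

Pointer and line agree to within about 0.15–0.3 mm: (429,290) against (429,340) in the zoom. Now the lever.

```bash
python3 d.py .481 .0605 .128
```

```text
pos [ 0.4448 -0.0679  0.1054] F [ 0.8  1.  -0.4] yaw y-axis 1.63 tilt [-0.0038 -0.0016]
tool cm [ -2.29 -12.93  -3.24]
```

```bash
python3 -m jog '[{"slide":[-2.4,0,0],"roll":0},{"slide":[-2.4,-3.8,-1],"roll":0},{"slide":[-2.4,-7.6,-2],"roll":0},{"slide":[-2.4,-11.4,-3.2],"roll":0},{"slide":[-2.4,-12.9,-3.2],"roll":0}]'; python3 -m jog '[{"slide":[0,0,0],"roll":0},{"slide":[0,0,0],"roll":0}]'; python3 d.py .481 .0605 .1;python3 - <<'E'
from h import *
for n in("top","scene","wrist"):
    cv2.imwrite(f"pics/{n}8.png",r.camera(n)[:,:,::-1])
b=cv2.imread("pics/scene8.png")[185:305,205:325]
a=cv2.resize(b,None,fx=4,fy=4,interpolation=2);w=cv2.imread("pics/wrist8.png")
cv2.imwrite("pics/c8.png",np.hstack([a,cv2.resize(w[:, 140:400],(297,480))]))
E
```

```text
time: 7.55
ee_pos: [0.4822, 0.0664, 0.1303]
eef_rot: [-0.707, 0.008, 0.707, 0.009]
ft_force: [-0.4, 0.2, 0.6]
width: 0.0006
time: 7.72
ee_pos: [0.4825, 0.0685, 0.1307]
eef_rot: [-0.707, 0.006, 0.707, 0.008]
ft_force: [-0.0, -0.2, -1.0]
width: 0.0004
pos [0.4825 0.0685 0.1307] F [-0.  -0.2 -1. ] yaw y-axis 1.15 tilt [-0.0003  0.0022]
tool cm [3.07 0.81 0.13]
```

View pics/c8.png

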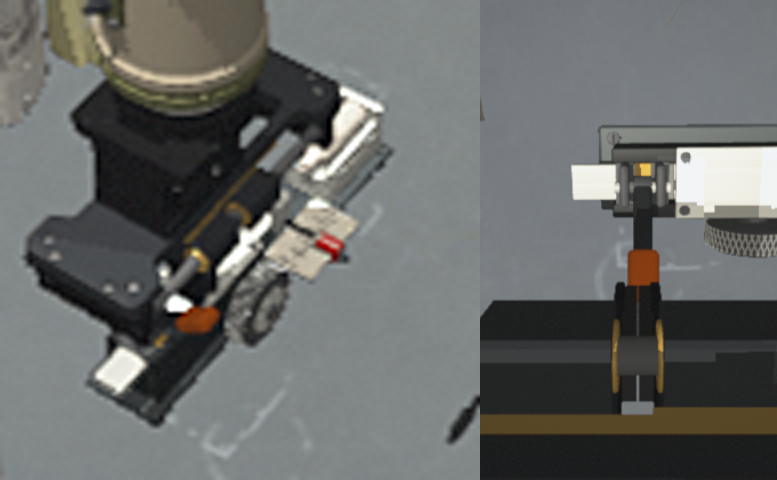

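Fingers are nearly over the orange end, which is centred at (643,268) in the composite against 638 for the fingers. I shift a few mm right and go down.

```bash
python3 -m jog '[{"slide":[0.5,0.55,0.1],"roll":0},{"slide":[1,0.55,0.1],"roll":0},{"slide":[1.5,0.55,0.1],"roll":0}]'; python3 d.py;python3 -m jog '[{"slide":[0.3,0,0],"roll":0},{"slide":[0.6,0,0],"roll":0},{"slide":[0.9,0,0],"roll":0}]'; python3 d.py .481 .063 .1
```

```text
time: 8.12
ee_pos: [0.4809, 0.0579, 0.1146]
eef_rot: [-0.707, 0.01, 0.708, 0.01]
ft_force: [0.4, -0.4, -1.3]
width: 0.0005
pos [0.4809 0.0579 0.1146] F [ 0.4 -0.4 -1.3] yaw y-axis 1.61 tilt [-0.0015 -0.0002]
time: 8.37
ee_pos: [0.4807, 0.0577, 0.1051]
eef_rot: [-0.706, 0.01, 0.708, 0.01]
ft_force: [-0.2, -0.7, 1.1]
width: 0.0007
pos [0.4807 0.0577 0.1051] F [-0.2 -0.7  1.1] yaw y-axis 1.62 tilt [-0.0019 -0.0002]
tool cm [ 0.51 -0.53 -0.02]
```

```bash
python3 -m jog '[{"slide":[-0.2,-0.3,0],"roll":0},{"slide":[0,-0.4,0],"roll":0},{"slide":[0.2,-0.4,0],"roll":0},{"slide":[0.4,-0.4,0],"roll":0},{"slide":[0.6,-0.4,0],"roll":0}]'; python3 d.py;python3 -m jog '[{"slide":[0.3,0,0],"roll":0},{"slide":[0.6,0,0],"roll":0},{"slide":[0.9,0,0],"roll":0}]'; python3 d.py .481 .063 .073
```

```text
time: 8.78
ee_pos: [0.481, 0.0618, 0.0991]
eef_rot: [-0.707, 0.01, 0.708, 0.01]
ft_force: [0.0, 0.2, 1.9]
width: 0.0003
pos [0.481  0.0618 0.0991] F [0.  0.2 1.9] yaw y-axis 1.61 tilt [-0.0015 -0.0002]
time: 9.03
ee_pos: [0.481, 0.0618, 0.0899]
eef_rot: [-0.707, 0.01, 0.708, 0.01]
ft_force: [-0.2, -0.6, 2.7]
width: 0.0005
pos [0.481  0.0618 0.0899] F [-0.2 -0.6  2.7] yaw y-axis 1.61 tilt [-0.0013 -0.0002]
tool cm [ 1.69 -0.12  0.01]
```

```bash
python3 -m jog '[{"slide":[0.3,0,0],"roll":0},{"slide":[0.6,0,0],"roll":0},{"slide":[0.9,0,0],"roll":0},{"slide":[1.2,0,0],"roll":0}]'; python3 d.py .481 .063 .073
```

```text
time: 9.37
ee_pos: [0.4809, 0.0618, 0.0775]
eef_rot: [-0.706, 0.01, 0.708, 0.01]
ft_force: [-1.8, -0.2, 3.9]
width: 0.0007
pos [0.4809 0.0618 0.0775] F [-1.8 -0.2  3.9] yaw y-axis 1.62 tilt [-0.0017 -0.0003]
tool cm [ 0.45 -0.12 -0.01]
```

```bash
python3 -m jog '[{"slide":[0.2,0,0],"roll":0},{"slide":[0.4,0,0],"roll":0},{"slide":[0.4,0,0],"roll":0}]'; python3 d.py; python3 -m jog '[{"slide":[0.1,0,0],"roll":0},{"slide":[0.1,0,0],"roll":0}]'; python3 d.py
```

```text
time: 9.62
ee_pos: [0.4806, 0.0618, 0.0734]
eef_rot: [-0.706, 0.01, 0.708, 0.01]
ft_force: [-2.0, 0.2, 4.5]
width: 0.0009
pos [0.4806 0.0618 0.0734] F [-2.   0.2  4.5] yaw y-axis 1.61 tilt [-0.0024 -0.0005]
time: 9.78
ee_pos: [0.4807, 0.0618, 0.0731]
eef_rot: [-0.706, 0.01, 0.708, 0.01]
ft_force: [-5.7, -1.3, 14.9]
width: 0.0004
pos [0.4807 0.0618 0.0731] F [-5.7 -1.3 14.9] yaw y-axis 1.61 tilt [-0.0024 -0.0012]
```

```bash
python3 -m jog '[{"slide":[0.15,0,0],"roll":0},{"slide":[0.15,0,0],"roll":0},{"slide":[0.15,0,0],"roll":0}]'; python3 d.py; python3 -m jog '[{"slide":[-1.5,0,0],"roll":0},{"slide":[-3,1,1],"roll":0},{"slide":[-3.5,5,2.5],"roll":0},{"slide":[-3.5,9,3.6],"roll":0},{"slide":[-3.5,12.8,3.6],"roll":0}]';python3 -m jog '[{"slide":[0,0,0],"roll":0},{"slide":[0,0,0],"roll":0}]'; python3 look.py 9
```

```text
time: 10.03
ee_pos: [0.4807, 0.0619, 0.0728]
eef_rot: [-0.706, 0.011, 0.708, 0.009]
ft_force: [-10.2, -1.8, 23.1]
width: 0.0003
pos [0.4807 0.0619 0.0728] F [-10.2  -1.8  23.1] yaw y-axis 1.61 tilt [-0.0026 -0.0022]
time: 10.45
ee_pos: [0.4396, -0.0664, 0.1084]
eef_rot: [-0.706, 0.011, 0.708, 0.008]
ft_force: [0.8, -0.2, -0.5]
width: 0.0005
time: 10.62
ee_pos: [0.4391, -0.0688, 0.1082]
eef_rot: [-0.706, 0.013, 0.708, 0.01]
ft_force: [-0.6, 1.6, 0.2]
width: 0.0007
[ 0.43914058 -0.06880641  0.10821761] 220 119
```

View pics/w9z.png

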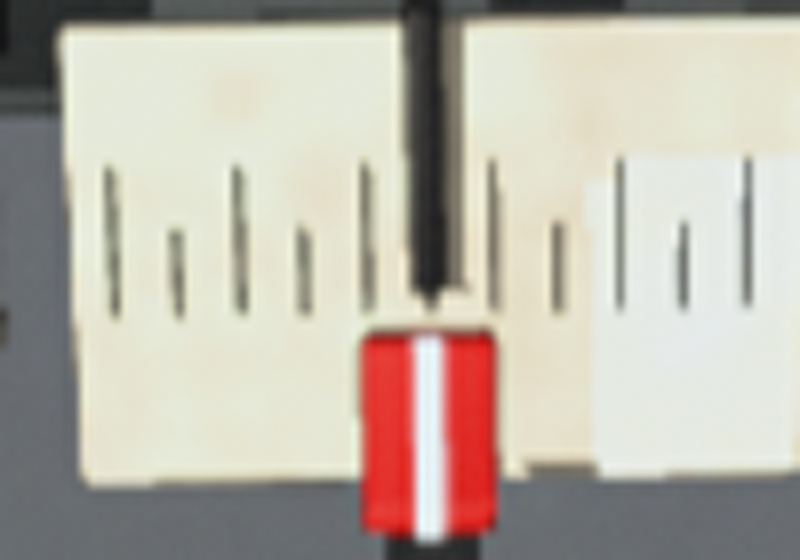

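View pics/w9.png

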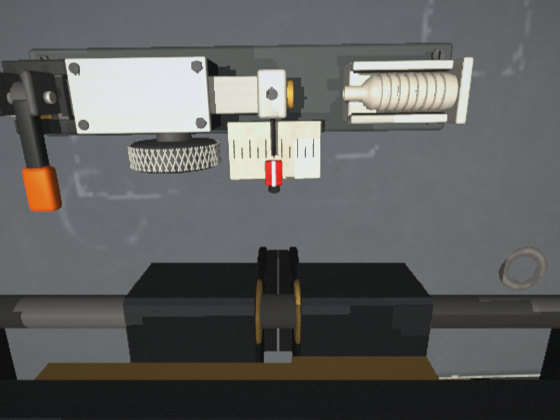

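Pointer (430,290) and line (428,340) still agree. The lever is down with its orange end at (41,190), and the silver grip sits in its cradle. A quick check that the lever is level, then I hand in.

```bash
python3 - <<'E'
from h import *
import pickle
s,_,_=pickle.load(open("s9.pkl","rb"));C=cam("wrist",s)
im=cv2.imread("pics/w9.png");h=cv2.cvtColor(im,cv2.COLOR_BGR2HSV)
m=cv2.inRange(h,(5,180,120),(18,255,255));m[230:]=0
k,l,st,c=cv2.connectedComponentsWithStats(m);i=1+np.argmax(st[1:,4]);x,y,w,hh,_=st[i]
print(st[i],"front edge",ray(C,x+w/2,y+hh,.073),"expected level x",.5224-.062)
E
python3 sub.py 9 429 428|tail -1
python3 -c "
from bench import r
print(r.read_state()['ft_force']); r.close_job()"
```

```text
[  22  167   35   44 1173] front edge [0.46196395 0.06198528 0.073     ] expected level x 0.4604
gap -0.3672698940354806
[ 0.25565698  0.08197279 -0.12967274]
the job is handed in; nothing more can be done
```

I set the stop with three strokes of the closed fingertips on top of the wheel, then pressed the orange-ended lever down until it hit its end stop. I drew the arm clear of everything and handed the job in at about 11 s of the 48 s allowed.

**Alignment:** the last picture from straight above shows the pointer on the white line. My two measurements disagree slightly. Judged from its edges just before locking, the pointer was about 0.15 mm past the line. The automatic centroid check gave about 0.35 mm past, both before and after locking. Pressing the lever therefore did not shift the setting.

**Brake:** pressing on the lever met a hard stop with the fingertip at 72.8 mm, against the expected 73 mm, at about 23 N upward. After I released it, the orange end's front edge was within 2 mm of where a level lever should put it.

**Forces and surroundings:** the fingertip pressed the wheel with about 7 to 20 N. The 20 N at the end of the second stroke is above the 5 to 15 N you gave. The final wrist picture shows the silver grip still in its cradle and the red tab in place. I touched only the wheel and the lever, but I did not recheck the other bystanders one by one.

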